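Release the glued elbow from the sprung hold-down clamp

ROBOT

A 6-joint arm with a two-finger parallel gripper is mounted at the origin on the work surface. World frame = base frame: x ahead of the robot, y to its left, z up, the work surface at z = 0. Lengths are in mm, angles in degrees, forces in N, time in s.
With the tool pointing down it reaches from about 350 to 850 mm from the base axis. Payload 8.1 kg.
Tool frame: the origin (TCP) lies at the very end of the fingers, on their centre line; the grasp point (between the pads) lies 19 mm behind it; z points along the fingers, y is the direction in which the jaws open and shut (so a half turn about z gives the same grasp; the last joint's range is limited). The gripper opens to 85 mm and grips with 20 to 120 N. Pads are 22 mm wide; open, the fingers measure 114 mm over their backs; the gripper's body (76 mm by 85 mm) begins 54 mm behind the grasp point. The pads swing forward as they close: fully open they stand 13 mm farther back than shut.
Start: joints at [65.81, 7.471, 85.268, -0, 87.261, -4.893], TCP at [198.26, 566.302, 231.292] pointing down, gripper open.
Joint ranges: [-169.43, 169.43], [-51.17, 129.36], [1.28, 143.12], [-76.62, 256.62], [0, 156.53], [-152.29, 152.29]. Speed limits (degrees/s): [136.94, 136.94, 159.86, 180, 180, 180].

INTERFACE

Orientations are given as [roll, pitch, yaw] about the fixed x, y, z axes, in that order (R = Rz(yaw) Ry(pitch) Rx(roll)).
In Python, from bench import sensors, viewer, job gives the robot as it stands.
- The arm moves only by the shell command python3 -m pendant 'ROWS' [FORCE]. ROWS is JSON, one flat list of numbers, 5 for each row, row after row: the shift along the world's x, y, z in mm, then the turn about the world's z in rad, then the finger opening in mm, from 0 to 85.4. In form: [x, y, z, twist, hand, x, y, z, twist, hand, ...]. A call has 1 to 12 rows; each row shifts and turns the pose as measured when the row begins; what a row does not reach is not made up. A row lasts 1/12 s, in which the tool goes at most 41.7 mm and 7.16 degrees, less where a joint would pass 70% of its speed; a pose out of reach is approached as far as the arm can. A call with a gripper value outside its range is refused whole. The fingers move at their own pace and stop on an object; FORCE is the grip in N (left out, the last holds). Time passes only in rows, so rows that do not move let the fingers close. It gives the time, the measured TCP pose, the force and the opening at its end, in the units of the state.
- sensors.sense(): the state, without advancing time (a new reading comes with each control period).
- viewer.snapshot(name): name is "scene" or "top" or "wrist"; returns a dict with "frame" (400x640x3 uint8, blue, green, red), "z_map" (400x640 float32, mm along the optical axis (not along the pixel's ray), 0 where there is no reading), "fx", "fy", "cx", "cy" (pixels), "k1" (the pictures are not rectified: a ray, as slopes to the right and down, at radius r is drawn at 1 + k1 r^2 times it, then the intrinsics apply), "view" (4x4, takes a point from world to camera coordinates). Camera axes: x right, y down, z forward; pixel columns grow to the right and rows downward; lengths in mm; the calibration is good to about 2 mm. A picture is of the moment at which its call begins.
- job.hand_in(): hands the job in, once; it reports no verdict.
The state is a dict: "time": time; "joint_pos": joint angles; "qd": joint speeds; "joint_efforts": joint torques, N m; "tool_pos": TCP position; "tcp_rot": TCP orientation; "ft_force": force on the tool from outside, world axes, zero at the start; "wrist_torque": the same for the moment, N m; "finger_gap": finger opening in mm.
Only numpy, scipy, OpenCV 4.12 (cv2) and the standard library are available. Lean on these libraries where they do the work, as an engineer would, in place of code of your own. Each camera call takes 0.05 s, during which the arm holds its last target.

TASK

The cement on the white PVC elbow piece has set. Lift the clamp's blue-handled sprung arm up and over until it stays open by itself, then lift the piece out of its saddles and lay it flat in the clear tray. Set it down rather than dropping it, leave the clamp open, and do not disturb the other things on the shelf.

Things in the scene. Friction and masses are not known exactly. Their poses are not given: they have to be found in the camera images.
- clamp: Gluing clamp fixed to the shelf: plywood board (x +-110, y -75 to 125, 15 mm thick), two V saddles 14 mm thick at y = +-45 (76 mm free between), rest block, steel hinge bracket (x 37 to 111, 125 mm high). Origin: board's underside, below the arm; z up; the arm's handle points along -x, hinge at x = +70. Saddle grooves run along y, open upward; the pipe's axis lies in them at x = -60, z = 53.
- clamp_arm (a joint): Angle of the clamp's arm about its hinge (rad): 0 pressing on the pipe, grows as the handle is lifted; stop at 2.0 (leaning back, away from the pipe). A spring pulls it shut up to about 0.95 (lifting at the handle takes about 9 N at first, less and less towards 0.95); beyond that the spring pulls it open to the stop and holds it there.
- clamp_handle (a point): Centre of the blue grip at the end of the clamp's arm, 200 mm from the hinge. The grip is 70 mm long along the arm, 22 mm wide (along the clamp's y), 18 mm thick; its underside is 86 mm above the shelf when shut. Turns with the arm: its x axis points along the arm to the hinge.
- clamp_hinge (a point): Centre of the arm's hinge pin, 95 mm above the shelf; the pin runs along the clamp's y. The arm turns about it in the clamp's x-z plane.
- pipe_piece: Glued piece, 196 mm long, about 0.14 kg: grey-white PVC pipe 32 mm in diameter with a white elbow 42 mm in diameter (45 at the lips). Origin: on the pipe's axis mid-way between the saddles, where to grip. The pipe runs along y from -75 (open end) to the elbow (y 58 to 121), whose other mouth points along +x, to x = 50. z up as it lies in the clamp. Flat on a floor its axis is 16 to 21 mm up.
- piece_elbow (a point): Bend of the elbow, where its two axes cross, 100 mm along +y from the piece's origin.
- piece_end (a point): Centre of the pipe's open end, 75 mm along -y from the piece's origin.
- tray: Loose clear acrylic tray with a dark grey rubber mat on its floor: 190 mm along its x, 260 mm along its y, 35 mm high, walls 4 mm, the mat's top 6 mm up, 0.7 kg. Origin: centre of its underside; z up.
- shower_head: Chrome hand shower lying face down, 84 mm disc with a 145 mm handle, 34 mm high. Leave alone. Origin under the disc.
- cartridge: Grey plastic tap cartridge, upright, 47 mm in diameter, 77 mm high. Leave alone. Origin at its underside.
- wrench: Steel adjustable wrench lying flat, 216 mm long, 13 mm thick. Leave alone.
- spare_elbow: A second, bare white PVC elbow of the same kind without a pipe, lying flat, 42 mm high. Leave alone.
- clip_box: Closed hinged plastic box with a blue spring clip latch, 110 x 170 x 60 mm. Leave alone.
- cement_tin: Closed red tin of pipe cement, 68 mm in diameter, 85 mm high. Leave alone.
- tape_roll: White roll of thread tape lying flat, 58 mm in diameter, 16 mm high. Leave alone.
Things that resemble listed ones, but are neither listed nor needed, are in the scene too. What is shaped like the pipe_piece but purple is not meant.

How it is judged (in metres and radians):
On the way, in this order (a step that is already met when the one before it is completed fails the run):
1. the clamp's arm is lifted past its hold-open point (joint above 1.5 rad) with the piece still in its saddles (within 20 mm of its place) (value of joint clamp_arm above 1.5 rad and distance of pipe_piece from where it was at the start of the episode below 0.02 m), for 0.2 s.
2. the piece is held at least 30 mm above its place in the saddles, the arm still open (z of pipe_piece in the frame of clamp above 0.083 m and contact force between the fingers and pipe_piece above 0.3 N and value of joint clamp_arm above 1.5 rad), for 0.1 s.
At the end, for the whole second after the job is handed in: The piece lies flat, released and still, inside the tray: bend and open end within its walls and under 36 mm above its underside, planes within 0.25 rad; the tray stands flat on the shelf; the clamp's arm stands open (joint above 1.5 rad) (x of piece_elbow in the frame of tray between -0.095 and 0.095 m and y of piece_elbow in the frame of tray between -0.13 and 0.13 m and x of piece_end in the frame of tray between -0.095 and 0.095 m and y of piece_end in the frame of tray between -0.13 and 0.13 m and z of each of piece_elbow, piece_end in the frame of tray below 0.036 m and angle between the z axis of pipe_piece and the z axis of tray, either way round below 0.25 rad and angle between tray's own z axis and vertical below 0.1 rad and height (world z) of tray below 0.01 m and value of joint clamp_arm above 1.5 rad and linear speed of pipe_piece below 0.02 m/s); the robot touches nothing.
It fails at once if the piece is dropped: it moves faster than 0.7 m/s out of the fingers (linear speed of pipe_piece above 0.7 m/s and contact force between the fingers and pipe_piece below 0.05 N).
It fails at once if another thing on the shelf is shifted by more than 30 mm (distance of any of shower_head, cartridge, wrench, spare_elbow, clip_box, cement_tin, tape_roll from where it was at the start of the episode above 0.03 m).
It also fails if it takes over 64 s, if anything falls off the work surface, if the arm or the gripper's body presses on something with over 40 N, if the wrist force passes 120 N, or if a joint passes its speed limit or range.

## Working session

There is one attempt and no reset: what is moved stays moved. The work goes in short steps, Python scripts to look and compute and a shell command to move; the robot and the scene stay as the last step left them, time stands still between calls to the robot, and variables do not carry over. Pictures are saved under pics/ and viewed, and the job is handed in when it is done.

```bash
ls; mkdir -p pics; cat > h.py <<'E'
import numpy as np, cv2
from bench import sensors, viewer, job
def snap(name,tag):
    s=viewer.snapshot(name); cv2.imwrite(f'pics/{tag}.png',s['frame']); np.savez(f'pics/{tag}.npz',**s); return s
def load(tag): 
    d=np.load(f'pics/{tag}.npz'); return {k:d[k] for k in d.files}
def slopes(s,uv):
    uv=np.atleast_2d(np.array(uv,float)); p=np.c_[(uv[:,0]-s['cx'])/s['fx'],(uv[:,1]-s['cy'])/s['fy']]; q=p.copy()
    for _ in range(20): q=p/(1+s['k1']*(q**2).sum(1,keepdims=True))
    return q
def ray(s,uv):
    V=np.array(s['view'],float);R=V[:3,:3];o=-R.T@V[:3,3]
    d=np.c_[slopes(s,uv),np.ones(len(np.atleast_2d(uv)))]@R
    return o,d
def onz(s,uv,z):
    o,d=ray(s,uv); return o+d*((z-o[2])/d[:,2])[:,None]
def bydepth(s,uv):
    o,d=ray(s,uv); uv=np.atleast_2d(uv).astype(int); return o+d*s['z_map'][uv[:,1],uv[:,0]][:,None]
def proj(s,P):
    P=np.atleast_2d(P); V=np.array(s['view'],float); c=P@V[:3,:3].T+V[:3,3]; q=c[:,:2]/c[:,2:]
    q=q*(1+s['k1']*(q**2).sum(1,keepdims=True)); return np.c_[q[:,0]*s['fx']+s['cx'],q[:,1]*s['fy']+s['cy']]
E
python3 - <<'E'
from h import *
for n in('scene','top','wrist'):
    s=snap(n,n+'0'); V=s['view']; print(n,-V[:3,:3].T@V[:3,3],s['fx'],s['k1'])
print(sensors.sense())
E
```

```text
pics
scene [1148.19646133 -499.13108999 1076.17421736] 377.3788989796882 0.027198593821110482
top [ 499.19224507   33.3069306  1398.21737154] 427.0262985624369 -0.0038948950260313986
wrist [136.08894    587.61728011 373.62284978] 280.61067042478317 -0.015711372844985354
{'time': 0.15, 'joint_pos': array([ 6.58084653e+01,  7.50626762e+00,  8.53171784e+01, -4.03322842e-05,
        8.72623353e+01, -4.89410872e+00]), 'qd': array([-0.05037247, -0.09071612, -0.28332871, -0.11337028,  0.05228216,
        0.02506604]), 'joint_efforts': array([ 8.65672591e-04, -5.70053244e+01, -5.01165569e+01, -4.06732738e-05,
        9.43205960e-03, -5.91979483e-05]), 'tool_pos': array([198.08973762, 565.885831  , 230.45256682]), 'tcp_rot': array([-1.79914528e+02, -7.27824271e-03,  1.60702571e+02]), 'ft_force': array([-0.69160863,  0.96321941,  0.14987261]), 'wrist_torque': array([ 0.00757077, -0.01730479,  0.03859337]), 'finger_gap': 85.47829610202525}
```

View pics/scene0.png

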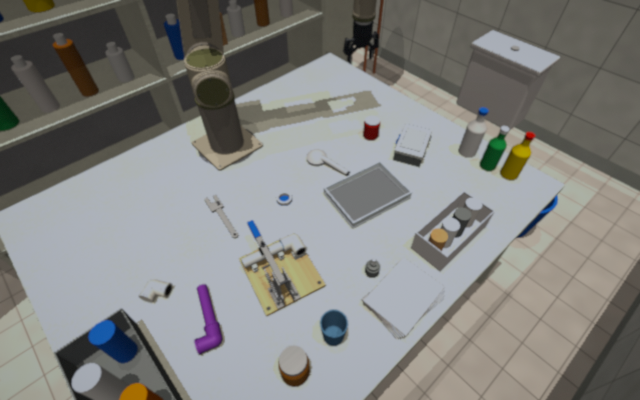

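View pics/top0.png

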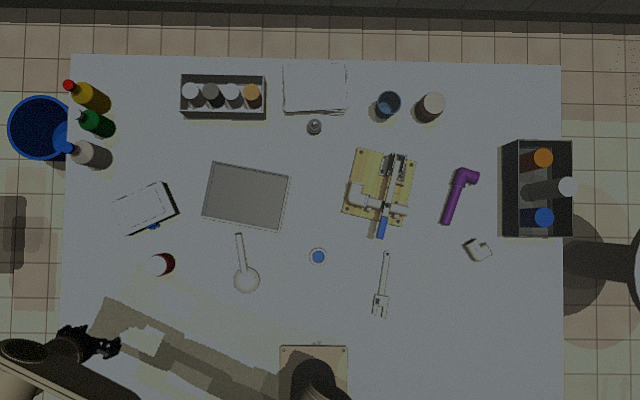

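View pics/wrist0.png

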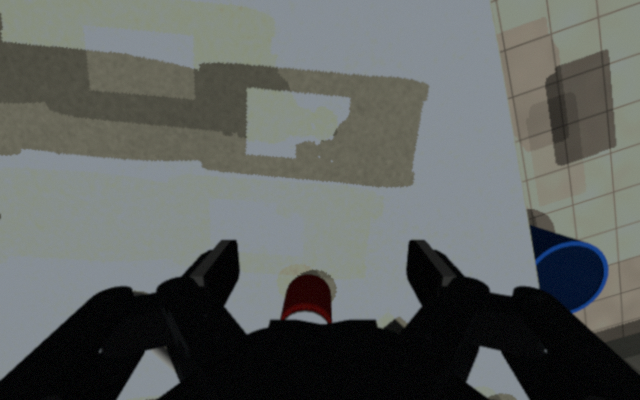

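```bash
python3 - <<'E'
from h import *
s=load('top0'); f=s['frame']
c=f[130:260,320:500]; cv2.imwrite('pics/z1.png',cv2.convertScaleAbs(cv2.resize(c,None,fx=4.4,fy=4.4,interpolation=cv2.INTER_CUBIC),alpha=1.3))
c=f[140:300,190:330]; cv2.imwrite('pics/z2.png',cv2.convertScaleAbs(cv2.resize(c,None,fx=3.7,fy=3.7,interpolation=cv2.INTER_CUBIC),alpha=1.3))
s=load('scene0'); f=s['frame']
c=f[200:330,220:350]; cv2.imwrite('pics/z3.png',cv2.convertScaleAbs(cv2.resize(c,None,fx=4.5,fy=4.5,interpolation=cv2.INTER_CUBIC),alpha=1.3))
E
```

```text
(no output)
```

View pics/z1.png

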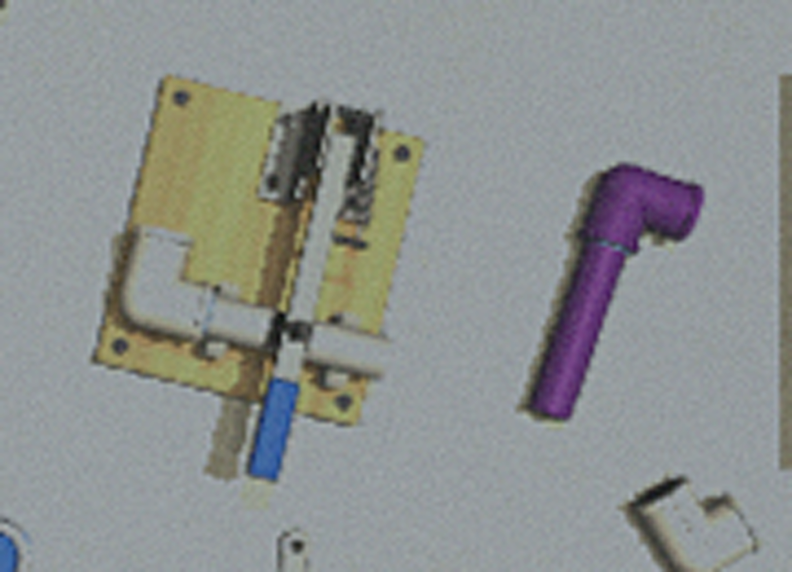

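View pics/z2.png

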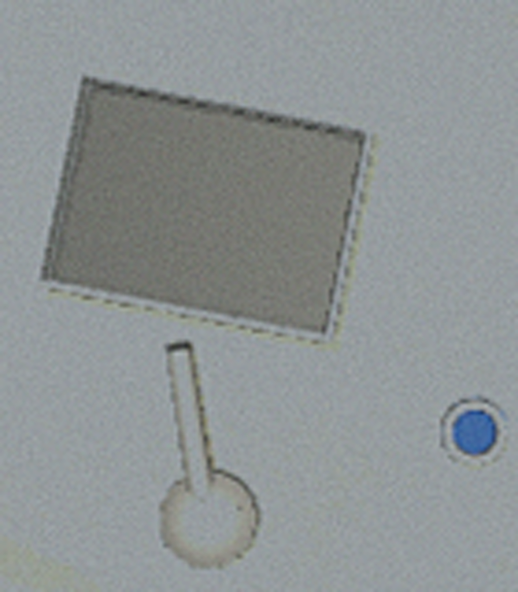

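View pics/z3.png

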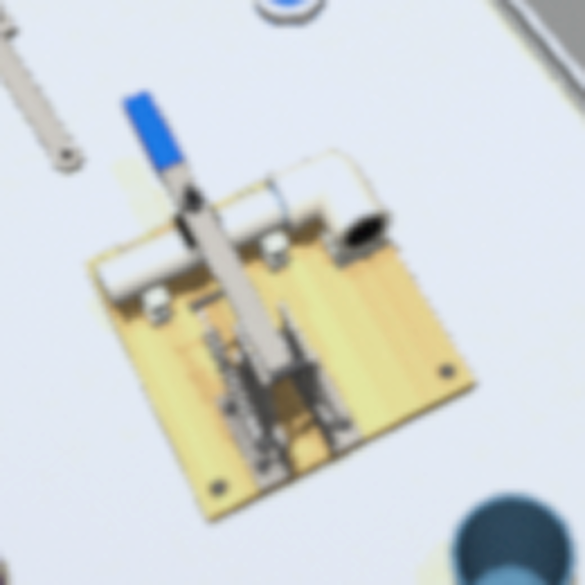

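```bash
python3 - <<'E'
from h import *
def tri(a,ua,b,ub):
    o1,d1=ray(a,ua);o2,d2=ray(b,ub);d1=d1[0];d2=d2[0]
    t=np.linalg.lstsq(np.c_[d1,-d2],o2-o1,rcond=None)[0]
    return (o1+t[0]*d1+o2+t[1]*d2)/2, np.linalg.norm(o1+t[0]*d1-o2-t[1]*d2)
T=load('top0');S=load('scene0')
def big(m,roi):
    k=np.zeros_like(m);x,y,X,Y=roi;k[y:Y,x:X]=m[y:Y,x:X]
    c=max(cv2.findContours(k,cv2.RETR_EXTERNAL,cv2.CHAIN_APPROX_NONE)[0],key=cv2.contourArea);return c
def hsv(s,lo,hi):return cv2.inRange(cv2.cvtColor(s['frame'],cv2.COLOR_BGR2HSV),np.array(lo),np.array(hi))
c={}
for n,s,roi in(('T',T,(370,205,400,245)),('S',S,(235,212,270,245))):
    cc=big(hsv(s,(100,120,60),(125,255,255)),roi); r=cv2.minAreaRect(cc); M=cv2.moments(cc)
    b=cv2.boxPoints(r); d=np.linalg.norm(b-np.roll(b,-1,0),axis=1);i=np.argmin(d[:2])
    e1=(b[i]+b[i+1])/2;e2=(b[(i+2)%4]+b[(i+3)%4])/2
    if (e1[1]<e2[1])!=(n=='S'): e1,e2=e2,e1   # e1 = free end
    c[n]=(r[0],e1,e2); print(n,r,e1,e2)
for i in range(3): print('handle ctr/free/inner',tri(T,c['T'][i],S,c['S'][i]))
print('top plane z104',onz(T,c['T'][0],104),onz(T,c['T'][1],104),onz(T,c['T'][2],104))
print('depth',bydepth(T,[c['T'][0]]),bydepth(S,[c['S'][0]]))
# board
m=hsv(T,(15,60,60),(35,255,255)); cc=big(m,(335,140,425,235)); r=cv2.minAreaRect(cv2.convexHull(cc)); b=cv2.boxPoints(r); print('board',r); P=onz(T,b,15);print(P,P.mean(0))
# corners of board in S
m=hsv(S,(15,50,60),(35,255,255)); cc=big(m,(230,220,335,320)); 
# tray
g=T['frame'];m=cv2.inRange(g,np.array([0,0,0]),np.array([125,130,130])); cc=big(m,(195,155,298,240)); r=cv2.minAreaRect(cc);b=cv2.boxPoints(r);print('tray',r);P=onz(T,b,6);print(P,P.mean(0))
z=bydepth(T,[(245,197),(230,180),(270,210)]);print('mat',z)
E
```

```text
T ((381.682373046875, 226.9293975830078), (6.507914066314697, 21.90997886657715), 12.528807640075684) [379.3059  237.62352] [384.05884 216.23528]
S ((253.50003051757812, 228.50001525878906), (16.54690170288086, 5.813776969909668), 63.43495178222656) [249.80003 221.10002] [257.20004 235.90001]
handle ctr/free/inner (array([ 492.26610014, -200.35957481,  103.94307499]), np.float64(0.8565940083456108))
handle ctr/free/inner (array([ 460.21929528, -192.74054528,  104.0383282 ]), np.float64(0.7140990002438833))
handle ctr/free/inner (array([ 524.26600981, -207.93315676,  105.06325655]), np.float64(2.8185343977348514))
top plane z104 [[ 492.51592277 -199.99536827  104.        ]] [[ 460.0096373  -193.04266694  104.        ]] [[ 525.10661285 -206.96726286  104.        ]]
depth [[ 492.5199816  -199.85353351  104.7868118 ]] [[ 491.7752637  -200.59226169  103.6481231 ]]
board ((370.85931396484375, 173.58624267578125), (39.906776428222656, 45.70220947265625), 13.495734214782715)
[[ 606.4247779   -98.94475292   15.        ]
 [ 752.77749141 -132.06705737   15.        ]
 [ 724.61448953 -259.76901388   15.        ]
 [ 578.27812265 -225.90421637   15.        ]] [ 665.52372037 -179.17126013   15.        ]
tray ((246.0, 197.0), (84.0, 102.0), 90.0)
[[716.64012607 395.76649616   6.        ]
 [723.10090454  63.06571202   6.        ]
 [448.43600014  58.10680928   6.        ]
 [443.31873584 387.74779031   6.        ]] [582.87394165 226.17170194   6.        ]
mat [[582.16710875 229.76567941   6.04368515]
 [637.03996953 280.22773309   3.84864472]
 [541.14725853 147.48759602   7.80727592]]
```

```bash
python3 -m pendant '[24,-29,9,0.01,85,24,-29,9,0.01,85,24,-29,9,0.01,85,24,-29,9,0.01,85,24,-29,9,0.01,85,24,-29,9,0.01,85,24,-29,9,0.01,85,24,-29,9,0.01,85,24,-29,9,0.01,85,24,-29,9,0.01,85,24,-29,9,0.01,85,24,-29,9,0.01,85]'
python3 - <<'E'
from h import *
s=snap('wrist','w1')
print(sensors.sense()['tool_pos'],sensors.sense()['tcp_rot'])
E
```

```text
time: 1.15
tool_pos: [486.4, 203.0, 334.8]
tcp_rot: [-179.3, -0.4, 168.7]
ft_force: [0.6, 0.3, 0.6]
finger_gap: 84.8
[490.5840783  197.52183584 336.48251709] [-1.79212494e+02 -1.04358058e-01  1.68447022e+02]
```

View pics/w1.png

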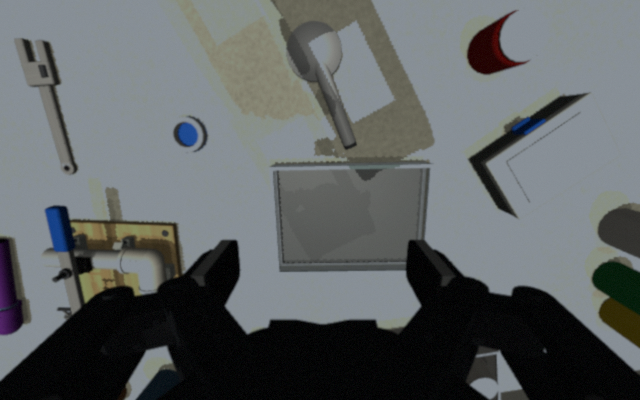

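```bash
python3 - <<'E'
from h import *
s=load('w1'); c=s['frame'][140:290,250:450]; cv2.imwrite('pics/z4.png',cv2.convertScaleAbs(cv2.resize(c,None,fx=4,fy=4,interpolation=cv2.INTER_CUBIC),alpha=1.4))
c=load('top0')['frame'][155:238,195:297]; cv2.imwrite('pics/z5.png',cv2.convertScaleAbs(cv2.resize(c,None,fx=7,fy=7,interpolation=cv2.INTER_CUBIC),alpha=1.4))
E
```

```text
(no output)
```

View pics/z4.png

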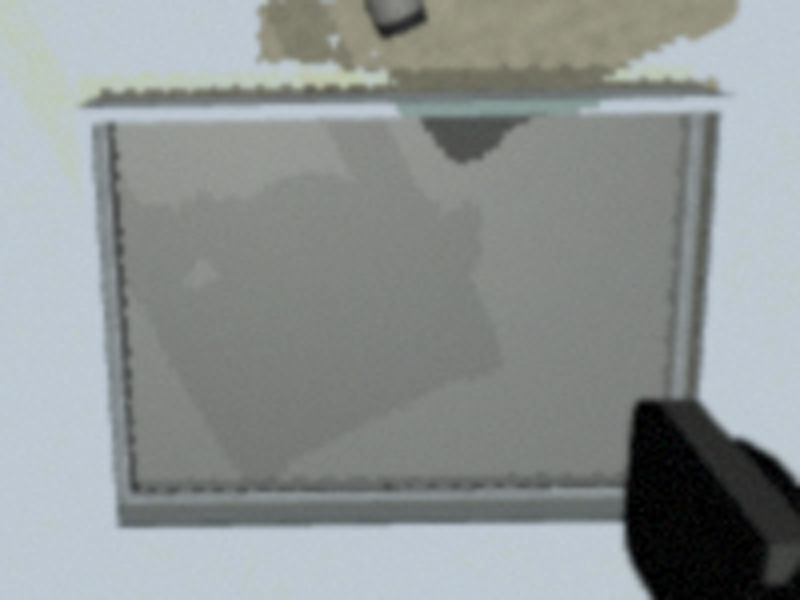

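View pics/z5.png

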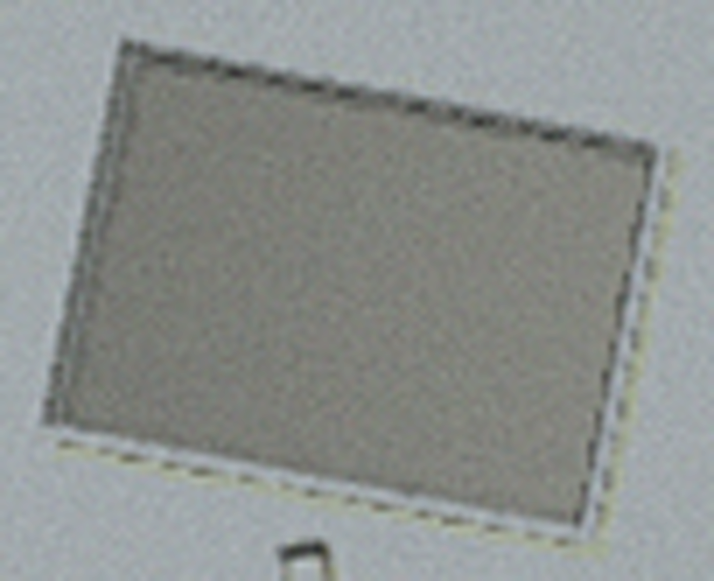

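```bash
python3 - <<'E'
from h import *
T=load('top0');W=load('w1')
t=np.array([(578,522),(70,425),(648,155),(130,60)])/7+[195,155]
w=np.array([(113,122),(686,115),(132,490)])/4+[250,140]
P=onz(T,t,6);print(P.round(1),P.mean(0)); Q=onz(W,w,6);print(Q.round(1),(Q[1]+Q[2])/2)
for p,n in((P,'T'),(Q,'W')):
    u=p[1]-p[0];v=p[2]-p[0];print(n,np.linalg.norm(u),np.linalg.norm(v),np.degrees(np.arctan2(u[1],u[0])),np.degrees(np.arctan2(v[1],v[0])))
for i in range(3):
    o1,d1=ray(T,t[i]);o2,d2=ray(W,w[i]);d1=d1[0];d2=d2[0];k=np.linalg.lstsq(np.c_[d1,-d2],o2-o1,rcond=None)[0];print('tri',o1+k[0]*d1,o2+k[1]*d2)
print(bydepth(W,[(320,200),(300,240),(345,182)]))
E
```

```text
[[478.  121.7   6. ]
 [519.1 357.7   6. ]
 [649.6  92.6   6. ]
 [689.7 334.6   6. ]] [584.10196888 226.65429891   6.        ]
[[482.2 123.2   6. ]
 [526.7 361.9   6. ]
 [651.5  91.    6. ]] [589.12459385 226.44686177   6.        ]
T 239.4836052484722 174.08397842175106 80.11626957220223 -9.652827618129088
W 242.8710093913407 172.389506729886 79.43159306603326 -10.765418831442513
tri [478.04337203 121.59874626   8.3131018 ] [481.87645782 123.64590352   8.38482025]
tri [518.55655145 348.57655961  45.05091213] [518.09375967 349.86927946  45.34547579]
tri [649.07745261  92.33905297  11.08998515] [649.07017355  92.33022992  11.08882313]
[[546.91319318 182.50279622   6.21621313]
 [613.49578165 131.89750917   6.32025673]
 [523.71502195 230.89085798   7.23751944]]
```

```bash
python3 -m pendant '[0,-33,-3,0,85,0,-33,-3,0,85,0,-33,-3,0,85,0,-33,-3,0,85,0,-33,-3,0,85,0,-33,-3,0,85,0,-33,-3,0,85,0,-33,-3,0,85,0,-33,-3,0,85,0,-33,-3,0,85,0,-33,-3,0,85,0,-30,-3,0,85]'
python3 -m pendant '[0,0,0,0,85,0,0,0,0,85]'
python3 - <<'E'
from h import *
s=snap('wrist','w2')
q=sensors.sense();print(q['tool_pos'],q['tcp_rot'],q['ft_force'])
E
```

```text
time: 2.2
tool_pos: [488.5, -209.4, 297.0]
tcp_rot: [-179.4, -0.2, 168.5]
ft_force: [0.7, 0.0, -0.3]
finger_gap: 85.1
time: 2.37
tool_pos: [486.8, -214.7, 294.7]
tcp_rot: [-179.3, -0.4, 168.1]
ft_force: [-0.7, 0.5, -0.2]
finger_gap: 85.1
[ 486.7284645  -214.51967977  294.48557292] [-179.29004233   -0.3901621   168.13874263] [-0.26948198 -0.47638511 -1.30070837]
```

View pics/w2.png

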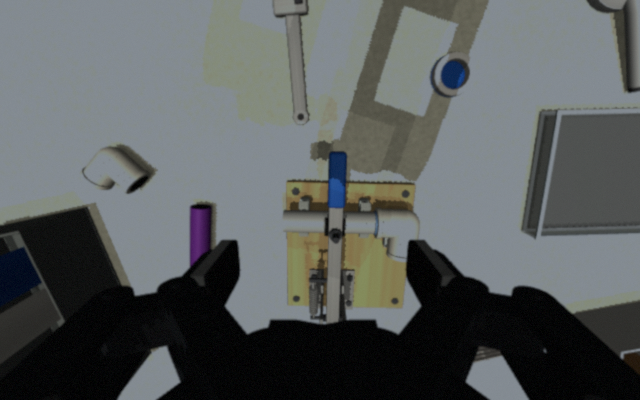

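```bash
python3 - <<'E'
from h import *
W=load('w2');T=load('top0')
m=cv2.inRange(cv2.cvtColor(W['frame'],cv2.COLOR_BGR2HSV),(100,100,40),(125,255,255))
k=np.zeros_like(m);k[140:225,320:355]=m[140:225,320:355]
cc=max(cv2.findContours(k,0,1)[0],key=cv2.contourArea);r=cv2.minAreaRect(cc);print(r)
u=r[0];print('z104',onz(W,u,104),'depth',bydepth(W,u))
o1,d1=ray(T,(381.7,226.9));o2,d2=ray(W,u);kk=np.linalg.lstsq(np.c_[d1[0],-d2[0]],o2-o1,rcond=None)[0];print(o1+kk[0]*d1[0],o2+kk[1]*d2[0])
b=cv2.boxPoints(r);print(onz(W,b,104).round(1))
bc=onz(W,[(287,181),(415,182),(297,308),(401,308)],15);print('board',bc.round(1));u=bc[1]-bc[0];print(np.degrees(np.arctan2(u[1],u[0])),np.linalg.norm(u))
g=bydepth(W,[(300,218),(310,222),(300,222),(365,222),(365,225),(360,220)]);print(g.round(1))
c=W['frame'][140:320,270:430]; cv2.imwrite('pics/z6.png',cv2.convertScaleAbs(cv2.resize(c,None,fx=3.3,fy=3.3,interpolation=cv2.INTER_CUBIC),alpha=1.6))
E
```

```text
((336.5760803222656, 179.52215576171875), (17.102739334106445, 55.497432708740234), 2.2025980949401855)
z104 [[ 490.07529417 -200.3533884   104.        ]] depth [[ 489.60029947 -200.3498985   106.39349232]]
[ 492.5669695  -201.42892223   96.34304097] [ 491.63196881 -200.36482568   96.15593614]
[[ 521.6 -218.8  104. ]
 [ 455.2 -202.4  104. ]
 [ 460.1 -182.8  104. ]
 [ 526.7 -198.2  104. ]]
board [[ 494.4 -275.6   15. ]
 [ 536.1  -83.5   15. ]
 [ 717.3 -312.4   15. ]
 [ 753.6 -135.    15. ]]
77.73177085413764 196.56131249366925
[[ 540.6 -261.    66.8]
 [ 548.6 -248.4   68.7]
 [ 545.3 -261.8   70.1]
 [ 564.1 -173.4   68.8]
 [ 568.7 -174.1   68.1]
 [ 560.2 -179.6   67.6]]
```

View pics/z6.png

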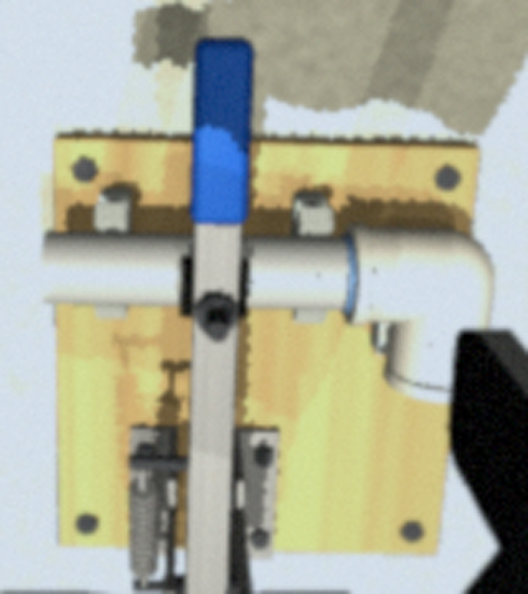

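```bash
python3 -m pendant '[2,7,-25,-0.01,85,2,7,-25,0,85,0,0,-30,0,85,0,0,-30,0,85,0,0,-30,0,85,0,0,-30,0,85,0,0,-15,0,85,0,0,0,0,85,0,0,0,0,85]'
```

```text
time: 3.17
tool_pos: [492.7, -187.9, 106.1]
tcp_rot: [-179.3, 0.0, 168.2]
ft_force: [-0.4, 0.8, -0.3]
finger_gap: 84.9
```

```bash
python3 -m pendant '[-1,-6,-10,-0.01,85,-1,-3,-10,0,85,0,0,-6,0,85,0,0,0,0,85,0,0,0,0,85]'
```

```text
time: 3.58
tool_pos: [494.1, -197.8, 83.1]
tcp_rot: [-179.2, 0.5, 167.6]
ft_force: [-0.0, -0.4, 0.4]
finger_gap: 84.9
```

```bash
python3 -m pendant '[-5,-2,-6,0,85,0,0,0,0,85,0,0,0,0,85]'
python3 - <<'E'
from h import *
s=snap('wrist','w3');snap('scene','s3')
q=sensors.sense();print(q['tool_pos'],q['tcp_rot'],q['ft_force'])
E
```

```text
time: 3.83
tool_pos: [489.5, -200.8, 77.9]
tcp_rot: [-179.2, 0.6, 167.6]
ft_force: [-0.7, -0.2, -0.7]
finger_gap: 84.7
[ 489.39497696 -200.67160461   77.73634942] [-179.20139101    0.57025785  167.62496704] [ 0.08938747  0.1572645  -1.09749756]
```

View pics/w3.png

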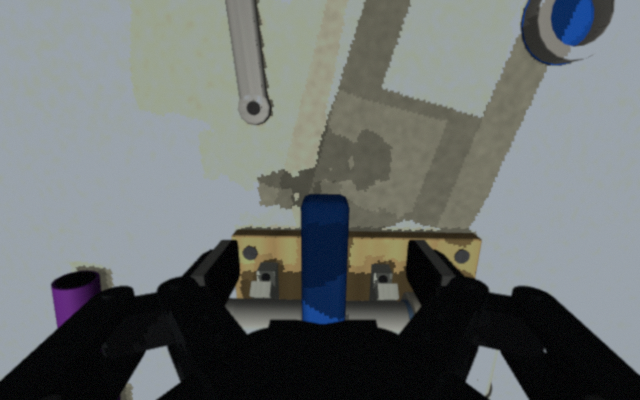

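```bash
python3 -m pendant '[0,0,0,0,10,0,0,0,0,10,0,0,0,0,10,0,0,0,0,10,0,0,0,0,10,0,0,0,0,10,0,0,0,0,10,0,0,0,0,10]' 40
```

```text
time: 4.6
tool_pos: [490.1, -200.3, 78.7]
tcp_rot: [-179.2, 0.6, 167.6]
ft_force: [0.3, 0.4, -0.5]
finger_gap: 21.3
```

```bash
python3 -m pendant '[1,0,20,0,10,3,-1,20,0,10,5,-1,19,0,10,0,0,0,0,10]' 40;python3 - <<'E'
from h import *
snap('scene','s4')
E
```

```text
time: 4.93
tool_pos: [496.4, -201.8, 133.4]
tcp_rot: [-179.3, 0.2, 167.5]
ft_force: [3.6, -0.1, -8.5]
finger_gap: 21.3
```

```bash
python3 -m pendant '[7,-2,19,0,10,9,-2,19,0,10,10,-2,18,0,10,12,-2,17,0,10,0,0,0,0,10]' 40;python3 - <<'E'
from h import *
s=snap('scene','s5');c=s['frame'][150:330,180:380];cv2.imwrite('pics/z7.png',cv2.resize(c,None,fx=3,fy=3))
print(sensors.sense()['tool_pos'])
E
```

```text
time: 5.4
tool_pos: [524.4, -208.2, 192.4]
tcp_rot: [-179.4, -1.3, 167.4]
ft_force: [0.4, 2.2, -2.3]
finger_gap: 21.1
[ 523.00612068 -207.83914379  190.23563883]
```

View pics/z7.png

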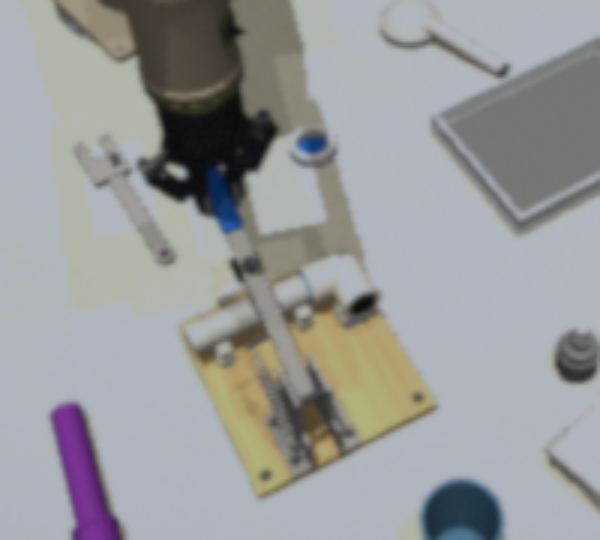

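```bash
python3 -m pendant '[13,-3,17,0,10,14,-3,15,0,10,16,-4,13,0,10,17,-4,11,0,10,0,0,0,0,10]' 40
```

```text
time: 5.87
tool_pos: [569.8, -218.7, 236.4]
tcp_rot: [-179.6, -3.4, 167.4]
ft_force: [0.7, -0.4, -2.6]
finger_gap: 21.4
```

```bash
python3 -m pendant '[17,-4,11,0,10,18,-4,9,0,10,18,-4,7,0,10,19,-4,5,0,10,0,0,0,0,10]' 40;python3 - <<'E'
from h import *
s=snap('scene','s6');c=s['frame'][100:330,180:380];cv2.imwrite('pics/z8.png',cv2.resize(c,None,fx=2.6,fy=2.6))
print(sensors.sense()['tool_pos'])
E
```

```text
time: 6.28
tool_pos: [636.6, -234.1, 266.2]
tcp_rot: [-179.5, -4.1, 167.4]
ft_force: [1.2, 1.5, 4.8]
finger_gap: 21.0
[ 635.87542093 -233.93731026  265.91319604]
```

View pics/z8.png

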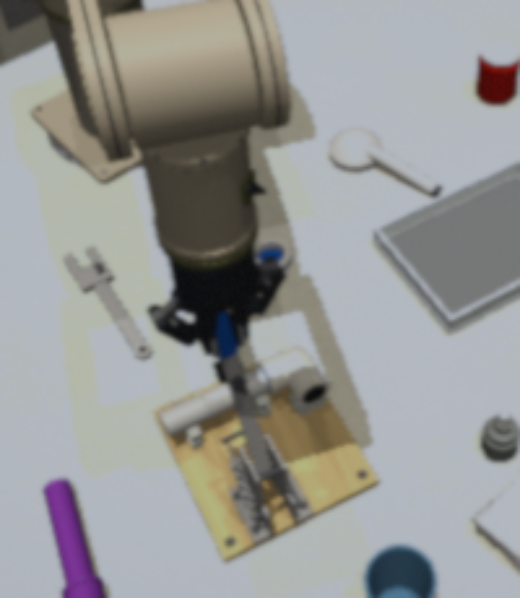

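```bash
python3 -m pendant '[0,0,0,0,60,0,0,0,0,60,0,0,0,0,70,0,0,0,0,70,0,0,0,0,70,0,0,0,0,70]' 40;python3 - <<'E'
from h import *
s=snap('scene','s7');c=s['frame'][100:330,180:380];cv2.imwrite('pics/z9.png',cv2.resize(c,None,fx=2.6,fy=2.6))
print(sensors.sense()['tool_pos'])
E
```

```text
time: 6.83
tool_pos: [634.0, -233.8, 260.1]
tcp_rot: [-179.5, -4.2, 167.4]
ft_force: [1.0, 0.5, -0.8]
finger_gap: 69.4
[ 634.02798794 -233.83550172  260.0573737 ]
```

View pics/z9.png

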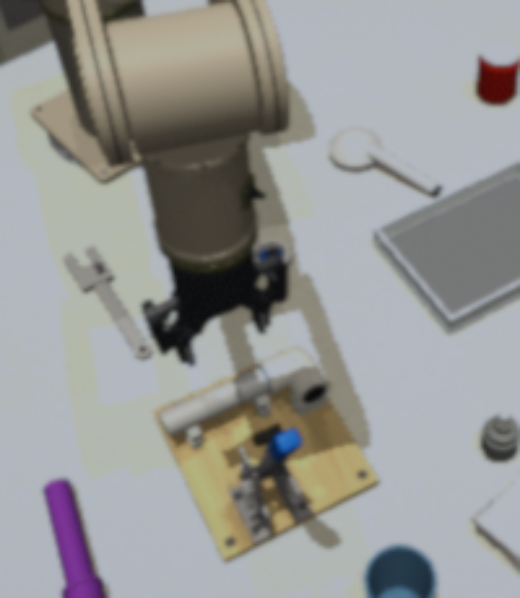

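```bash
python3 -m pendant '[-20,5,5,0,75,-20,5,5,0,75,-15,4,0,0,75,-6,2,0,0,75,0,0,0,0,75]' 40;python3 - <<'E'
from h import *
print(sensors.sense()['joint_pos'])
E
```

```text
time: 7.3
tool_pos: [570.5, -217.1, 267.3]
tcp_rot: [-179.6, -4.4, 167.4]
ft_force: [-0.5, 0.1, -0.3]
finger_gap: 75.1
[ -24.8396734    12.65946418   75.85130434   -1.35096177   95.7076427
 -102.38938736]
```

```bash
python3 -m pendant '[0,0,0,-0.12,75,0,0,0,-0.12,75,0,0,0,-0.12,75,0,0,0,-0.12,75,0,0,0,-0.12,75,0,0,0,-0.12,75,0,0,0,-0.12,75,0,0,0,-0.12,75,0,0,0,-0.12,75,0,0,0,-0.12,75,0,0,0,-0.12,75]' 40; python3 -m pendant '[0,0,0,0,75,0,0,0,0,75]'
```

```text
time: 8.22
tool_pos: [577.4, -218.7, 267.1]
tcp_rot: [-179.7, -4.2, 89.0]
ft_force: [0.5, -0.7, -0.1]
finger_gap: 75.0
time: 8.38
tool_pos: [578.3, -219.2, 267.0]
tcp_rot: [-179.7, -4.2, 88.9]
ft_force: [0.3, -0.1, -0.5]
finger_gap: 75.0
```

```bash
python3 -m pendant '[-9,2,0,-0.1,75,-8,2,0,-0.1,75,0,0,0,0,75,0,0,0,0,75]'; python3 - <<'E'
from h import *
s=snap('wrist','w4');snap('top','t4')
q=sensors.sense();print(q['tool_pos'],q['tcp_rot'])
E
```

```text
time: 8.72
tool_pos: [562.3, -215.4, 266.5]
tcp_rot: [-179.7, -4.2, 78.0]
ft_force: [-0.2, -0.5, 0.5]
finger_gap: 75.3
[ 562.54716557 -215.46358045  266.50801651] [-179.74547195   -4.22075655   77.99611969]
```

View pics/w4.png

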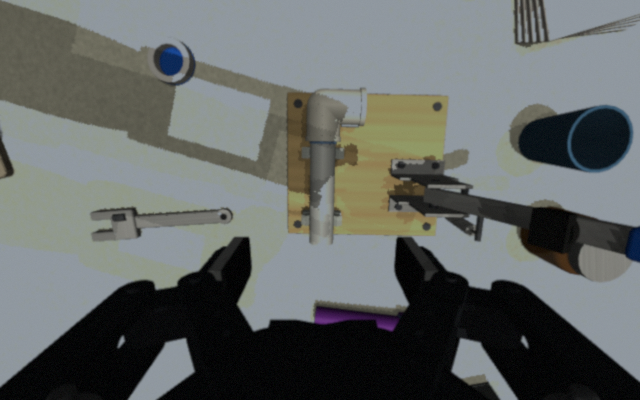

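```bash
python3 - <<'E'
from h import *
W=load('w4');f=W['frame']
c=f[80:260,270:460]; cv2.imwrite('pics/z10.png',cv2.convertScaleAbs(cv2.resize(c,None,fx=3.2,fy=3.2,interpolation=cv2.INTER_CUBIC),alpha=1.6))
h=cv2.cvtColor(f,cv2.COLOR_BGR2HSV)
m=cv2.inRange(h,(0,0,70),(180,45,255))
for r in(170,175,180,185,190,195,200,225,228,231,234):
    print(r,''.join('#' if x else '.' for x in m[r,285:350]), h[r,321], bydepth(W,(321,r)).round(1))
E
```

```text
170 ##.........................######################................ [ 30  12 106] [[ 564.4 -191.8   70.2]]
175 ##.........................######################................ [ 30  10 107] [[ 563.1 -197.9   69.2]]
180 ##..........................#####################................ [30 11 95] [[ 561.8 -204.    69. ]]
185 ##...........................####################................ [36 14 92] [[ 560.5 -210.1   68.9]]
190 ###.........................#####################................ [105  24 150] [[ 559.2 -216.1   69.8]]
195 ###..........................####################................ [101  16 124] [[ 557.9 -222.2   70.3]]
200 ###.........................#####################................ [106  22 151] [[ 556.6 -228.5   69.9]]
225 ###..................#...###############################......... [ 50  15 151] [[ 549.8 -260.3   69.9]]
228 ###......................#######################................. [ 50  15 150] [[ 548.8 -264.8   67.8]]
231 ###......................#######################................. [ 45  14 148] [[ 548.1 -268.2   69.4]]
234 ################################################################# [ 45  14 147] [[ 547.3 -272.    69.8]]
```

View pics/z10.png

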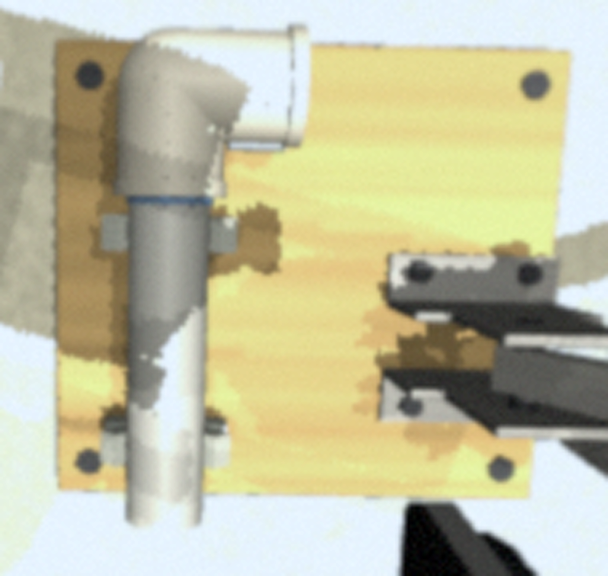

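```bash
python3 - <<'E'
from h import *
W=load('w4');T=load('t4')
def mid(l,r,v,z): return onz(W,[(l,v),(r,v)],z)
for l,r,v in((311.7,334,172),(312.8,334,185),(313,334,200),(310,333,230)):
    P=mid(l,r,v,53); print(v,P.mean(0).round(1),np.linalg.norm(P[0]-P[1]).round(1))
S=onz(W,[(270+114/3.2,80+235/3.2),(270+222/3.2,80+235/3.2),(270+117/3.2,80+443/3.2),(270+215/3.2,80+443/3.2)],60);print('saddles',S.round(1),S.mean(0))
e=onz(W,[(270+163/3.2,80+525/3.2)],53);print('end',e)
b=onz(W,[(270+55/3.2,80+40/3.2),(270+570/3.2,80+50/3.2),(270+55/3.2,80+490/3.2),(270+528/3.2,80+498/3.2)],15);print('board',b.round(1))
c=T['frame'][130:260,320:460];cv2.imwrite('pics/z11.png',cv2.convertScaleAbs(cv2.resize(c,None,fx=4.4,fy=4.4,interpolation=cv2.INTER_CUBIC),alpha=1.3))
E
```

```text
172 [ 565.7 -196.3   53. ] 28.7
185 [ 562.9 -213.    53. ] 27.5
200 [ 558.9 -232.5   53. ] 27.6
230 [ 547.8 -272.    53. ] 30.8
saddles [[ 549.7 -168.5   60. ]
 [ 590.9 -177.2   60. ]
 [ 532.5 -250.5   60. ]
 [ 571.6 -258.8   60. ]] [ 561.1628999  -213.75058029   60.        ]
end [[ 542.91591027 -291.27193296   53.        ]]
board [[ 539.9  -84.3   15. ]
 [ 752.9 -133.5   15. ]
 [ 494.1 -277.8   15. ]
 [ 708.5 -327.1   15. ]]
```

View pics/z11.png

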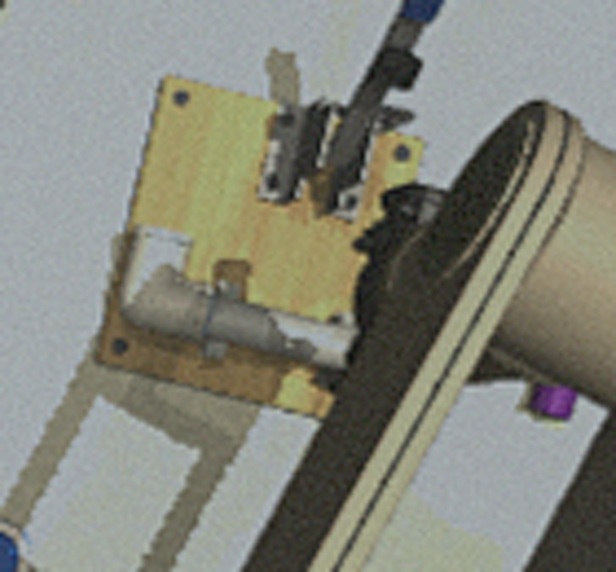

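```bash
python3 -m pendant '[-1,1,-25,0,75,-1,0,-30,0,75,0,0,-30,0,75,0,0,-30,0,75,0,0,-30,0,75,0,0,-15,0,75,0,0,0,0,75,0,0,0,0,75]'
```

```text
time: 9.48
tool_pos: [564.2, -215.1, 103.2]
tcp_rot: [179.8, -4.1, 79.7]
ft_force: [-0.0, 0.5, 0.6]
finger_gap: 74.7
```

```bash
python3 -m pendant '[-2,0,-15,-0.02,75,-1,0,-15,-0.01,75,0,0,-15,0,75,0,0,-8,0,75,0,0,0,0,75,0,0,0,0,75]'
```

```text
time: 9.98
tool_pos: [568.0, -218.1, 58.4]
tcp_rot: [179.1, -3.9, 78.4]
ft_force: [0.7, 0.2, -0.0]
finger_gap: 74.9
```

```bash
python3 -m pendant '[-6,3,-6,-0.01,75,-2,1,-6,0,75,0,0,-4,0,75,0,0,0,0,75,0,0,0,0,75]'
```

```text
time: 10.4
tool_pos: [561.9, -215.0, 45.8]
tcp_rot: [178.7, -3.8, 77.9]
ft_force: [-0.0, 0.4, 0.0]
finger_gap: 74.8
```

```bash
python3 -m pendant '[-2,0,-5,0,75,0,0,0,0,75,0,0,0,0,75]';python3 - <<'E'
from h import *
snap('wrist','w5')
E
```

```text
time: 10.65
tool_pos: [560.0, -215.2, 40.8]
tcp_rot: [178.6, -3.8, 77.9]
ft_force: [0.3, -0.1, 0.2]
finger_gap: 75.0
```

View pics/w5.png

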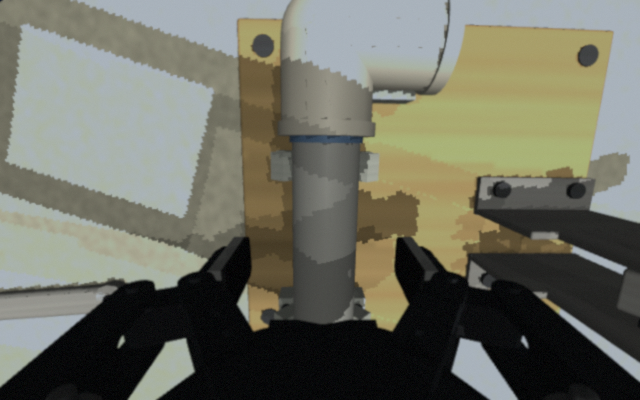

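```bash
python3 -m pendant '[0,0,0,0,20,0,0,0,0,20,0,0,0,0,20,0,0,0,0,20,0,0,0,0,20,0,0,0,0,20,0,0,0,0,20,0,0,0,0,20]' 45; python3 -m pendant '[0,0,6,0,20,0,0,10,0,20,0,0,10,0,20,0,0,10,0,20,0,0,0,0,20,0,0,0,0,20]'
```

```text
time: 11.37
tool_pos: [560.7, -215.5, 41.2]
tcp_rot: [178.6, -3.7, 77.9]
ft_force: [0.4, -0.9, -1.3]
finger_gap: 30.6
time: 11.87
tool_pos: [560.2, -215.3, 81.4]
tcp_rot: [178.6, -3.7, 77.9]
ft_force: [0.2, 0.1, -1.4]
finger_gap: 30.4
```

```bash
python3 -m pendant '[0,0,25,0,20,0,0,25,0,20,0,0,25,0,20,0,0,10,0,20,0,0,0,0,20,0,0,0,0,20]';python3 - <<'E'
from h import *
snap('wrist','w6');s=snap('scene','s8');c=s['frame'][100:330,180:380];cv2.imwrite('pics/z12.png',cv2.resize(c,None,fx=2.6,fy=2.6))
E
```

```text
time: 12.37
tool_pos: [558.6, -214.5, 168.1]
tcp_rot: [178.7, -3.8, 77.9]
ft_force: [1.1, 0.1, -2.6]
finger_gap: 30.3
```

View pics/w6.png

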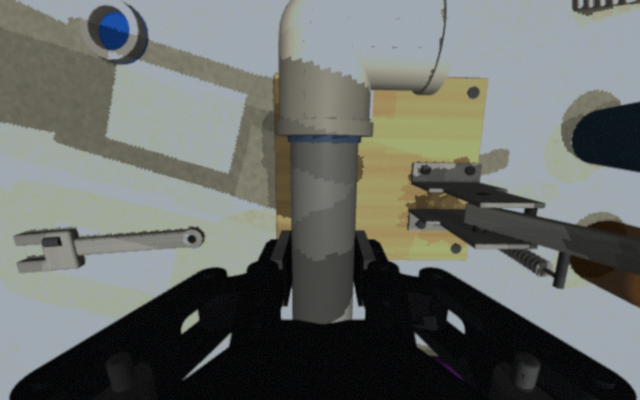

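View pics/z12.png

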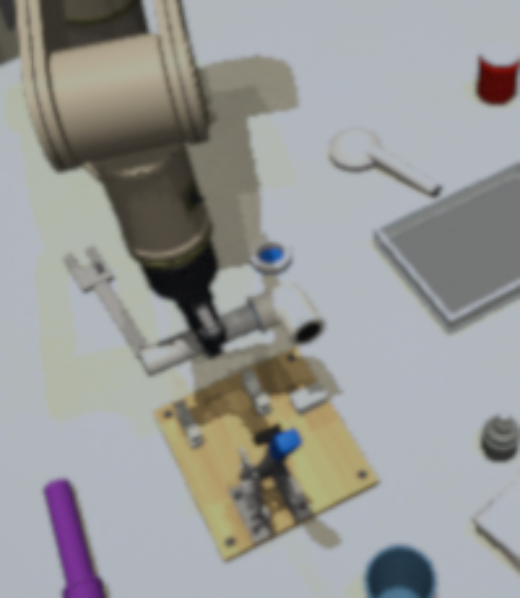

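```bash
python3 -m pendant '[1,20,0,0,20,1,34,0,0,20,1,34,0,0,20,1,34,0,0,20,1,34,0,0,20,1,34,0,0,20,1,34,0,0,20,1,34,0,0,20,1,34,0,0,20,1,30,0,0,20,0,20,0,0,20,0,5,0,0,20]'; python3 -m pendant '[0,0,0,0,20,0,0,0,0,20]';
```

```text
time: 13.47
tool_pos: [552.4, 146.3, 141.5]
tcp_rot: [-179.2, -3.6, 77.3]
ft_force: [0.4, -0.5, -1.6]
finger_gap: 30.8
time: 13.63
tool_pos: [550.2, 147.6, 138.0]
tcp_rot: [-179.0, -3.4, 77.5]
ft_force: [-0.8, -0.1, -1.3]
finger_gap: 30.9
```

```bash
python3 -m pendant '[6,20,2,0.01,20,6,18,0,0.01,20,4,12,0,0.01,20,0,3,0,0,20,0,0,0,0,20,0,0,0,0,20]';python3 - <<'E'
from h import *
snap('wrist','w7');s=snap('scene','s9');c=s['frame'][100:280,280:480];cv2.imwrite('pics/z13.png',cv2.resize(c,None,fx=3,fy=3)); print(sensors.sense()['tool_pos'])
E
```

```text
time: 14.13
tool_pos: [565.7, 194.2, 135.6]
tcp_rot: [-178.6, -3.1, 78.9]
ft_force: [-0.2, 0.5, -0.6]
finger_gap: 30.9
[565.65964785 194.0412761  135.77372894]
```

View pics/w7.png

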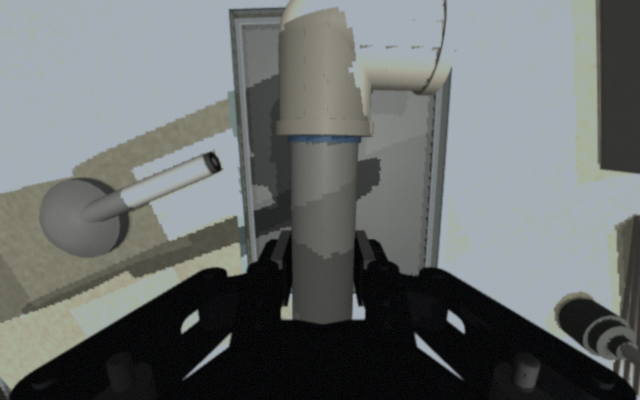

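View pics/z13.png

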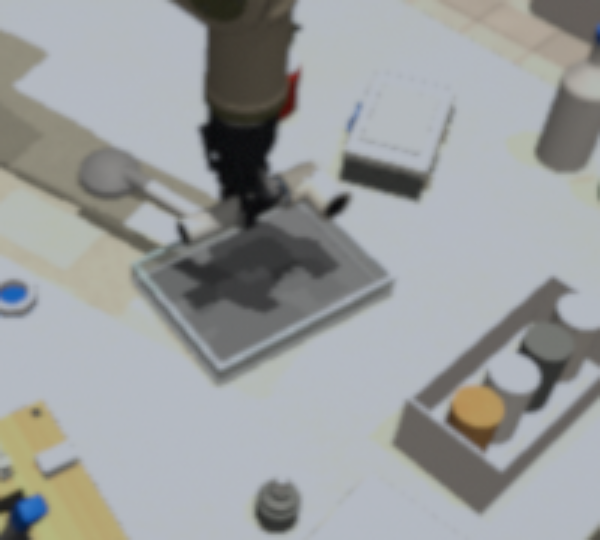

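```bash
python3 - <<'E'
from h import *
W=load('w7');c=W['frame'][0:290,215:460];cv2.imwrite('pics/z14.png',cv2.convertScaleAbs(cv2.resize(c,None,fx=2,fy=2,interpolation=cv2.INTER_CUBIC),alpha=1.6))
E
```

```text
(no output)
```

View pics/z14.png

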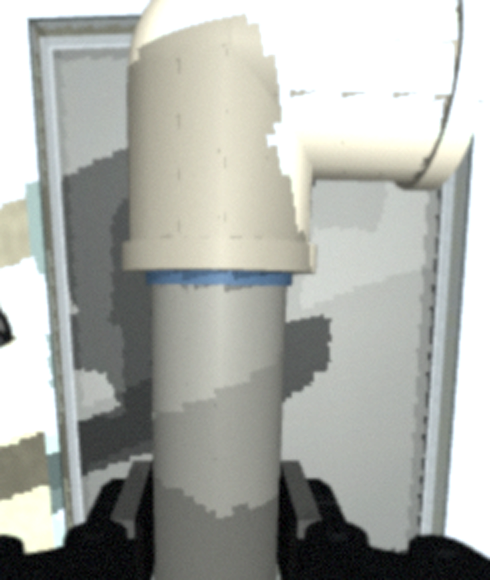

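```bash
python3 - <<'E'
from h import *
W=load('w7')
u=[(230,9),(245,260),(450,75),(436,260)]
P=onz(W,u,35)[:,:2];print(P.round(1))
# mat edges z6: left (58,60)->(82,500); right (438,190)->(412,520)
M=onz(W,[(215+54/2,25),(215+82/2,250),(215+438/2,95),(215+412/2,260)],6)[:,:2];print(M.round(1))
for Q in(P,M):
  d=Q[1]-Q[0];d2=Q[3]-Q[2];print(np.degrees(np.arctan2(-d[1],-d[0])),np.degrees(np.arctan2(-d2[1],-d2[0])))
  a=np.radians(-10.3);n=np.array([np.cos(a),np.sin(a)]);print('x-coord rel (586,226)',(Q-[586,226])@n, 'y',(Q-[586,226])@np.array([-n[1],n[0]]))
E
```

```text
[[521.2 365.5]
 [479.9 154.3]
 [687.  281.4]
 [657.5 121.4]]
[[521.7 364.1]
 [482.6 151.9]
 [683.1 270.5]
 [651.1 109.1]]
78.94766623566497 79.54480598576211
x-coord rel (586,226) [-88.69218052 -91.51853711  89.46612391  89.02522514] y [125.67881404 -89.55677009  72.59257734 -90.1815954 ]
79.55264460299314 78.7871786784993
x-coord rel (586,226) [-87.96214546 -88.51702279  87.59554453  84.97548058] y [ 124.35595941  -91.39493593   61.11835057 -103.32336616]
```

```bash
python3 -m pendant '[1,5,-12,0,20,1,4,-20,0,20,0,0,-20,0,20,0,0,-15,0,20,0,0,0,0,20,0,0,0,0,20]'
```

```text
time: 14.73
tool_pos: [568.1, 201.3, 65.0]
tcp_rot: [-178.8, -3.2, 78.6]
ft_force: [0.5, -0.4, -1.5]
finger_gap: 30.6
```

```bash
python3 -m pendant '[0,0,-12,0,20,0,0,-12,0,20,0,0,-8,0,20,0,0,-4,0,20,0,0,0,0,20,0,0,0,0,20]'
```

```text
time: 15.23
tool_pos: [569.1, 201.1, 27.0]
tcp_rot: [-178.9, -3.2, 78.6]
ft_force: [0.0, 0.5, -2.1]
finger_gap: 30.6
```

```bash
python3 -m pendant '[0,0,-5,0,20,0,0,-3,0,20,0,0,0,0,20,0,0,0,0,20]'; python3 -m pendant '[0,0,-2,0,20,0,0,0,0,20,0,0,0,0,20]'
```

```text
time: 15.57
tool_pos: [570.2, 201.4, 19.6]
tcp_rot: [-179.0, -3.3, 78.6]
ft_force: [-0.3, 0.0, -0.8]
finger_gap: 30.5
time: 15.82
tool_pos: [570.9, 201.6, 18.2]
tcp_rot: [-179.1, -3.3, 78.6]
ft_force: [-0.6, 0.3, -0.7]
finger_gap: 30.5
```

```bash
python3 -m pendant '[0,0,-2,0,20,0,0,0,0,20,0,0,0,0,20]'; python3 -m pendant '[0,0,-2,0,20,0,0,0,0,20,0,0,0,0,20]';python3 - <<'E'
from h import *
s=snap('scene','s10');c=s['frame'][130:260,290:450];cv2.imwrite('pics/z15.png',cv2.resize(c,None,fx=4,fy=4)); print(sensors.sense()['ft_force'])
E
```

```text
time: 16.07
tool_pos: [571.6, 201.8, 16.9]
tcp_rot: [-179.2, -3.4, 78.6]
ft_force: [-0.6, -0.3, -0.0]
finger_gap: 30.4
time: 16.32
tool_pos: [572.2, 201.9, 15.6]
tcp_rot: [-179.3, -3.4, 78.6]
ft_force: [-1.6, -1.2, 1.6]
finger_gap: 30.7
[-1.26351827 -0.68435511  1.76368211]
```

View pics/z15.png

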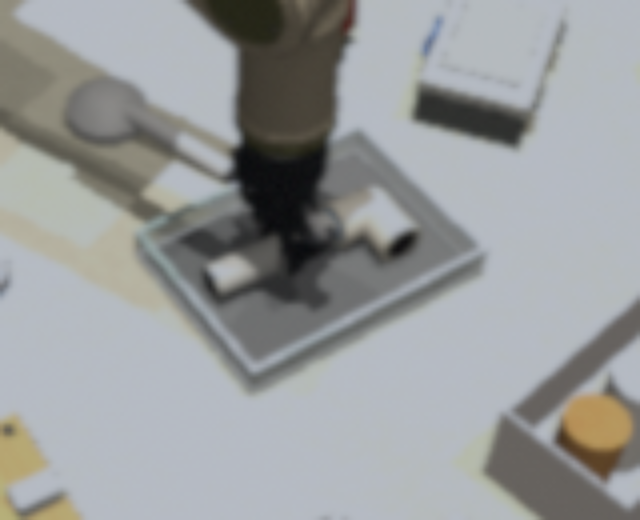

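```bash
python3 -m pendant '[0,0,-1,0,20,0,0,0,0,20,0,0,0,0,36,0,0,0,0,42,0,0,0,0,50,0,0,0,0,60,0,0,0,0,60,0,0,0,0,60]'; python3 -m pendant '[0,0,10,0,60,0,0,20,0,60,0,0,30,0,60,0,0,35,0,60,0,0,35,0,60,0,0,35,0,60,0,0,20,0,60,0,0,0,0,60,0,0,0,0,60]'; python3 - <<'E'
from h import *
s=snap('wrist','w8');s=snap('scene','s11');c=s['frame'][100:330,200:460];cv2.imwrite('pics/z16.png',cv2.resize(c,None,fx=2.5,fy=2.5)); print(sensors.sense()['ft_force'])
E
```

```text
time: 17.03
tool_pos: [572.0, 201.9, 14.1]
tcp_rot: [-179.2, -3.4, 78.6]
ft_force: [0.9, 0.1, -0.8]
finger_gap: 60.0
time: 17.78
tool_pos: [567.1, 200.8, 211.0]
tcp_rot: [-179.1, -3.3, 78.6]
ft_force: [0.6, -0.0, -0.6]
finger_gap: 60.0
[ 0.01374863  0.26659456 -1.45735096]
```

View pics/w8.png

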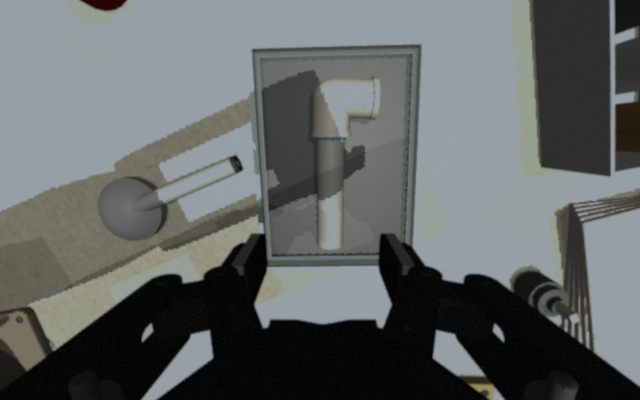

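View pics/z16.png

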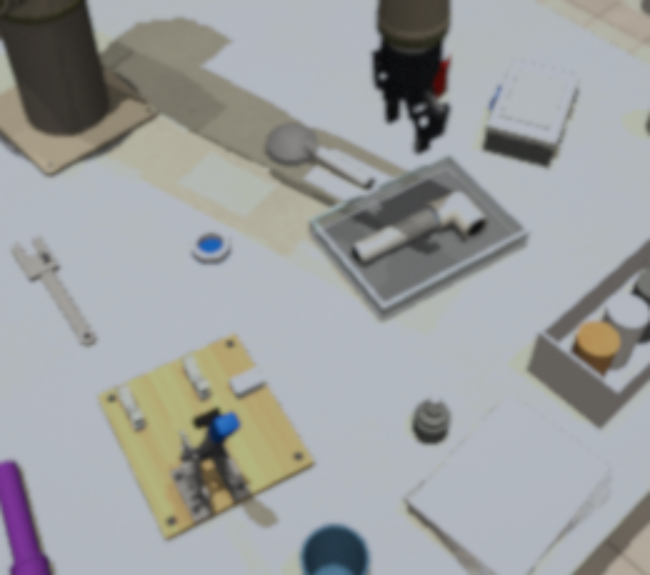

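Wrist view: the piece lies inside the tray, with its bend at about (322,92) and its end at (330,245). The scene view shows the clamp arm leaning back open and the other things in place. One depth check before handing in.

```bash
python3 - <<'E'
from h import *
W=load('w8')
print(bydepth(W,[(330,100),(330,150),(330,200),(330,240),(365,97),(290,200),(395,200)]).round(1))
a=load('scene0')['frame'];b=load('s11')['frame'];print(sensors.sense()['qd'].round(2))
print(job.hand_in())
E
```

```text
[[591.4 295.6  49.4]
 [581.4 244.5  43. ]
 [570.5 188.5  41.1]
 [561.  140.2  39.7]
 [627.9 291.3  48.9]
 [519.  191.1   6.5]
 [650.8 165.    6.5]]
[ 0.03  1.48  1.99 -0.04 -0.42  0.01]
the job is handed in; nothing more can be done
None
```

The job is handed in: the clamp arm stands open and the white elbow piece lies flat, released, in the tray. `hand_in` reports no verdict.

- **Clamp arm:** I gripped the blue handle and carried it along its arc to about 1.3 rad. I then let go, and the spring took it back to its stop. Pictures taken after I let go, and again at the end, show it leaning back open. I did not measure the angle directly.
- **Piece:** I gripped the pipe between the saddles with 45 N and lifted it straight out. I lowered it into the tray until it touched the mat lightly (about 3 N), opened the fingers and backed off to 210 mm. The job took about 18 s of the 64 s allowed.
- **Last checks:** The depth picture puts the top of the pipe at 40 to 43 mm and the top of the elbow at 49 mm, over a mat at 6.5 mm. That makes the pipe's axis about 24 mm up at the open end and the bend about 27 mm up, below the 36 mm limit. The bend and the open end are well inside the walls. In the picture the tray stands flat, and the other things looked unmoved by eye.
- **What disagreed:**
  - The top and wrist views put the tray's centre about 4 mm apart, which the placing allowed for.
  - One tray corner was mis-picked between the two views, so I took the mat's height from the depth readings.
  - The tool ended up tilted by 3 to 4 degrees after the arm lift, which did not matter for the grip.
  - The arm's joints were still settling at up to 2 degrees/s when I handed in, well clear of everything.

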